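Open the tea tin for the guest who wants tea

ROBOT

A 6-joint arm with a two-finger parallel gripper is mounted at the origin on a cart in front of the work surface, level with it; the furniture and walls round the work are solid. World frame = base frame: x ahead of the robot, y to its left, z up, the work surface at z = 0. Lengths are in mm, angles in degrees, forces in N, time in s.
With the tool pointing down it reaches from about 300 to 850 mm from the base axis. Payload 4.2 kg.
Tool frame: the origin (TCP) lies at the very end of the fingers, on their centre line; the grasp point (between the pads) lies 19 mm behind it (env.grip_depth is the distance from the TCP to the grasp point, in mm); y points along the fingers, z is the direction in which the jaws open and shut, and the axes are right-handed (so a half turn about y gives the same grasp; the last joint's range is limited). The gripper opens to 91 mm and grips with 3 to 60 N. Pads are 32 mm wide; open, the fingers measure 118 mm over their backs; the gripper's body (76 mm by 178 mm) begins 60 mm behind the grasp point.
Start: joints at [68.583, 18.312, 89.639, -0, 72.044, -1.146], TCP at [199.22, 539.402, 213.976] pointing down, gripper open.
Joint ranges: [-177.97, 177.97], [-48.28, 115.42], [12.27, 149.76], [-77.06, 257.06], [2.81, 150.46], [-146.56, 146.56]. Speed limits (degrees/s): [147.25, 147.25, 180, 180, 180, 180].

INTERFACE

Orientations are given as [roll, pitch, yaw] about the fixed x, y, z axes, in that order (R = Rz(yaw) Ry(pitch) Rx(roll)).
In Python, from workcell import state, imaging, job, env gives the robot as it stands.
- The arm moves only by the shell command python3 -m pendant 'ROWS' [FORCE]. ROWS is JSON, a list of rows, each an object with "delta_pos": the shift along the tool's x, y, z in cm, a list of three; "twist": the turn, a rotation vector about the tool's x, y, z in degrees, a list of three; "grip": the opening in per cent of the stroke, from 0 (shut) to 100 (fully open). In form: [{"delta_pos": [tx, ty, tz], "twist": [wx, wy, wz], "grip": grip}, ...]. A call has exactly 5 rows; each row is the pose to reach, as a shift and turn from the pose commanded when the call began, along the tool's axes at that moment; what a row does not reach only later rows make up. A row lasts 1/10 s, in which the tool goes at most 50 mm and 8.59 degrees, less where a joint would pass 70% of its speed; a pose out of reach is approached as far as the arm can. A call with a gripper value outside its range is refused whole. The fingers move at their own pace and stop on an object; FORCE is the grip in N (left out, the last holds). Time passes only in rows, so rows that repeat a pose let the fingers close, or fill a call up. It gives the time, the measured TCP pose, the force and the opening at its end, in the units of the state.
- state(): the state, without advancing time (a new reading comes with each control period).
- imaging.grab_frame(name): name is "scene" or "top"; returns (picture, depth): 420x560x3 uint8, red, green, blue; 420x560 float32, mm along the optical axis (not along the pixel's ray), 0 where there is no reading.
- imaging.camera_info(name): a dict with "fx", "fy", "cx", "cy" (pixels), "R" (3x3) and "t" (3): a world point X has camera coordinates R X + t. Camera axes: x right, y down, z forward; pixel columns grow to the right and rows downward; lengths in mm; the calibration is good to about 2 mm. A picture is of the moment at which its call begins. camera_info takes no time and is no camera call.
- job.job_done(): hands the job in, once; it reports no verdict.
The state is a dict: "time_s": time; "qpos": joint angles; "qvel": joint speeds; "effort": joint torques, N m; "ee_pos": TCP position; "ee_rot": TCP orientation; "force": force on the tool from outside, world axes, zero at the start; "torque": the same for the moment, N m; "gripper_width": finger opening in mm.
Only numpy, scipy, OpenCV 4.12 (cv2) and the standard library are available. Lean on these libraries where they do the work, as an engineer would, in place of code of your own. Each camera call takes 0.05 s, during which the arm holds its last target.

TASK

Two breakfast places are laid, each a wooden board with a mug and a leaning tea tin; a mug standing mouth up means that guest wants tea, a mug turned upside down means none. At the place whose mug stands mouth up, draw the tin's deep lid off along its slope and stand it upright, open side down, in the middle of the round cork pad on the same board; set it down rather than letting it fall, and leave both mugs and the other place's tin as they are.

Things in the scene. Friction and masses are not known exactly. Their poses are not given: they have to be found in the camera images.
- board_left: the left breakfast place: a fixed wooden board 140 x 290 x 12 mm; origin under its centre on the table, z up, x roughly away from the robot, y along its long side. In its frame (mm): the fixed tin stands in a 66 x 66 mm plinth 36 mm high centred at x 36, y 0; a round cork pad (84 mm across, top 14 mm above the table) lies at x -20, y +88; the mug stands on felt at about x 0, y -98, its handle roughly toward -x, some 28 mm clear of the lid
- left_tin_mouth (a point): centre of the mouth of the left tea tin, a square steel tin 43 x 43 mm whose foot is fixed in the plinth; z runs along the tin out of its mouth, leaning 25 degrees from vertical toward board -x; x and y are parallel to the tin's sides (y is the board's y)
- lid_left: loose deep square lid of the left tin, green with brass trim, 50 x 50 mm outside, 72 mm tall, 2 mm walls, about 90 g, 70 mm deep inside with 1.5 mm play round the tin, so it slides off with little force. Origin at the centre of its open lower edge, z toward its closed top, x and y parallel to its sides. Seated, its origin lies 70 mm below the tin's mouth along the tin, so the lid must be drawn about 75 mm along the tin to come free
- left_pad (a point): centre of the top of the round cork pad, 84 mm across, on the left board; z up. The lid belonging to that board is to stand here. Behind the boards (front at about x = 0.57 m, its handle out to 0.53 m, y from -0.23 to 0.11 m) stands a fixed steel warmer 226 mm tall: pass above it
- board_right: the right breakfast place: a fixed wooden board 140 x 290 x 12 mm; origin under its centre on the table, z up, x roughly away from the robot, y along its long side. In its frame (mm): the fixed tin stands in a 66 x 66 mm plinth 36 mm high centred at x 36, y 0; a round cork pad (84 mm across, top 14 mm above the table) lies at x -20, y +88; the mug stands on felt at about x 0, y -98, its handle roughly toward -x, some 28 mm clear of the lid
- right_tin_mouth (a point): centre of the mouth of the right tea tin, a square steel tin 43 x 43 mm whose foot is fixed in the plinth; z runs along the tin out of its mouth, leaning 25 degrees from vertical toward board -x; x and y are parallel to the tin's sides (y is the board's y)
- lid_right: loose deep square lid of the right tin, green with brass trim, 50 x 50 mm outside, 72 mm tall, 2 mm walls, about 90 g, 70 mm deep inside with 1.5 mm play round the tin, so it slides off with little force. Origin at the centre of its open lower edge, z toward its closed top, x and y parallel to its sides. Seated, its origin lies 70 mm below the tin's mouth along the tin, so the lid must be drawn about 75 mm along the tin to come free
- right_pad (a point): centre of the top of the round cork pad, 84 mm across, on the right board; z up. The lid belonging to that board is to stand here. Behind the boards (front at about x = 0.57 m, its handle out to 0.53 m, y from -0.23 to 0.11 m) stands a fixed steel warmer 226 mm tall: pass above it
- mug_1: one of two identical mugs, loose, empty, plain white, 90 mm across at the mouth, narrower at the foot, 96 mm tall, handle to its -y. Origin in the plane of its foot, 20 mm from the bowl's axis toward the handle, z from foot to mouth: z points up if it stands mouth up, down if it is turned upside down. One mug is on each board, either way about
- mug_2: one of two identical mugs, loose, empty, plain white, 90 mm across at the mouth, narrower at the foot, 96 mm tall, handle to its -y. Origin in the plane of its foot, 20 mm from the bowl's axis toward the handle, z from foot to mouth: z points up if it stands mouth up, down if it is turned upside down. One mug is on each board, either way about
Mind the look-alikes: they are no part of the job. What is shaped like the lid_right but blue or turquoise is not meant.

How it is judged:
By the outcome, as a careful person would: the job done as asked, in the order asked, and still so for the second after the job is handed in, with the robot touching nothing.
It also fails if it takes over 38 s, if anything falls off the work surface, if the arm or the gripper's body presses on something with over 40 N, if the wrist force passes 120 N, or if a joint passes its speed limit or range.

## Working session

There is one attempt and no reset: what is moved stays moved. The work goes in short steps, Python scripts to look and compute and a shell command to move; the robot and the scene stay as the last step left them, time stands still between calls to the robot, and variables do not carry over. Pictures are saved under pics/ and viewed, and the job is handed in when it is done.

```bash
ls; mkdir -p pics; python3 - <<'E'
from workcell import state, imaging, job, env
import cv2,numpy as np
print(state()); print([a for a in dir(env) if a[0]!='_'])
for n in ("scene","top"):
    p,d=imaging.grab_frame(n); cv2.imwrite(f"pics/{n}0.png",p[:,:,::-1]); np.savez(f"{n}0.npz",p=p,d=d); print(n,imaging.camera_info(n))
E
```

```text
pics
{'time_s': 0.0, 'qpos': array([ 6.85835471e+01,  1.83500234e+01,  8.97044944e+01, -2.17248612e-03,
        7.20443369e+01, -1.14597299e+00]), 'qvel': array([ 0.05077555, -0.01746472,  0.02305681,  0.08713936, -0.04587871,
       -0.07071571]), 'effort': array([-6.53723646e-05, -4.12468314e+01, -2.31973654e+01,  7.27739884e-02,
        4.55429172e-02, -1.18541038e-04]), 'ee_pos': array([199.04040964, 538.9235265 , 213.14945394]), 'ee_rot': array([-9.00988763e+01, -8.80423865e-05, -2.02698083e+01]), 'force': array([ 1.05345048, -0.70920111, -0.6114471 ]), 'torque': array([-0.00508604, -0.01781207,  0.01905187]), 'gripper_width': 91.38216079300179}
['Unreachable', 'grip_depth']
scene {'fx': 419.2868719994986, 'fy': 419.2868719994986, 'cx': 273.62891095959714, 'cy': 212.1441852790612, 'R': array([[ 0.51871764, -0.85472508,  0.01941765],
       [-0.34587192, -0.23056589, -0.90951195],
       [ 0.78185972,  0.46506387, -0.415224  ]]), 't': array([-353.68082974,  249.24710135,  766.05268636])}
top {'fx': 516.1620849858296, 'fy': 516.1620849858296, 'cx': 286.8933638053905, 'cy': 212.37152257426007, 'R': array([[-0.02577222, -0.99964942,  0.00606814],
       [-0.98996778,  0.02467811, -0.13912148],
       [ 0.13892296, -0.00959273, -0.99025673]]), 't': array([ -94.28117005,  540.9277302 , 1464.73171385])}
```

View pics/scene0.png

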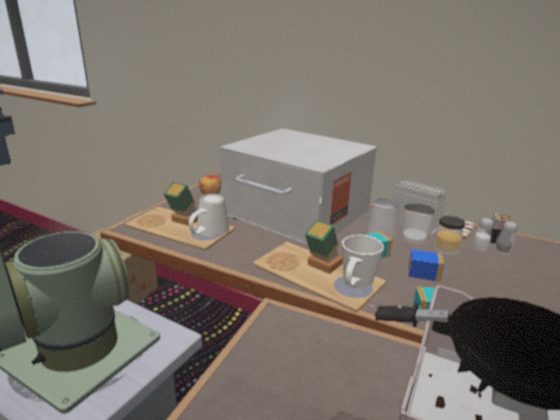

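View pics/top0.png

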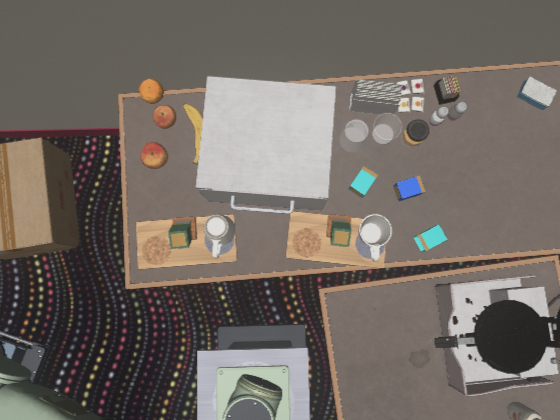

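```bash
python3 - <<'E'
import cv2,numpy as np
s=cv2.imread("pics/scene0.png");t=cv2.imread("pics/top0.png")
a=cv2.resize(t[200:275,130:400],None,fx=2.9,fy=2.9,interpolation=cv2.INTER_CUBIC)
b=cv2.resize(s[170:305,110:390],(783,377),interpolation=cv2.INTER_CUBIC)
cv2.imwrite("pics/crop0.png",np.vstack([a,b]))
E
```

```text
(no output)
```

View pics/crop0.png

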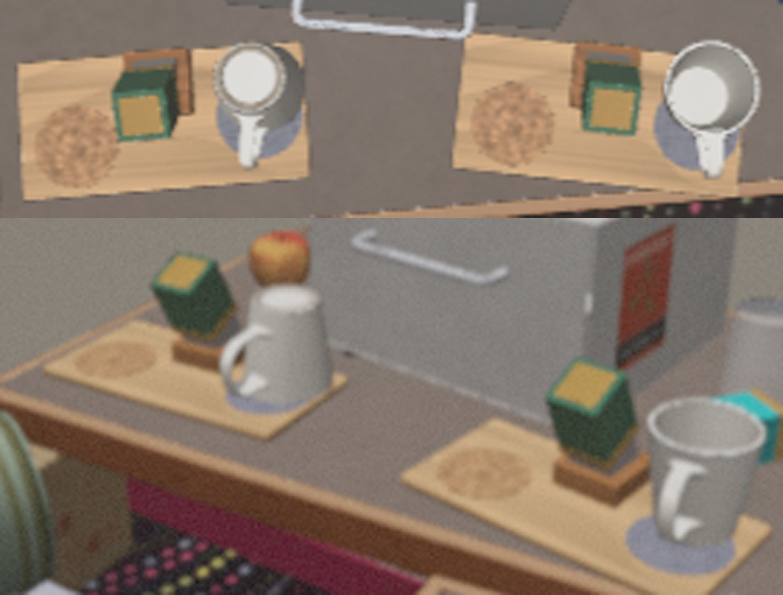

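Right mug (top view 375,232) stands mouth up: open rim, visible interior. Left mug (216,232) shows its foot, so it is inverted. Green lids are at (180,236) and (341,234); the target is the one at (341,234), on the right board. The turquoise boxes at (364,181) and (431,238) and the blue one at (410,188) are decoys. Next I measure.

```bash
cat > h.py <<'E'
import cv2,numpy as np
from workcell import state, imaging, job, env
def ray(n,uv):
    c=imaging.camera_info(n);R=np.array(c['R']);t=np.array(c['t'])
    uv=np.atleast_2d(uv).astype(float)
    d=np.c_[(uv[:,0]-c['cx'])/c['fx'],(uv[:,1]-c['cy'])/c['fy'],np.ones(len(uv))]
    return -R.T@t, d@R   # origin, dirs
def onz(n,uv,z):
    o,d=ray(n,uv); return o+d*((z-o[2])/d[:,2])[:,None]
def dep(n,d,mask):
    v,u=np.nonzero(mask&(d>0)); o,dd=ray(n,np.c_[u,v]); return o+dd*d[v,u][:,None],np.c_[u,v]
def proj(n,X):
    c=imaging.camera_info(n);p=np.atleast_2d(X)@np.array(c['R']).T+np.array(c['t'])
    return np.c_[p[:,0]/p[:,2]*c['fx']+c['cx'],p[:,1]/p[:,2]*c['fy']+c['cy']]
E
python3 - <<'E'
from h import *
z=np.load('top0.npz');p=z['p'];d=z['d']
# board: depth points with z 8..16 in the right board region
m=np.zeros(d.shape,bool);m[200:275,275:400]=1
P,uv=dep('top',d,m)
b=uv[(P[:,2]>7)&(P[:,2]<18)];print('z med',np.median(P[(P[:,2]>7)&(P[:,2]<18)][:,2]))
hsv=cv2.cvtColor(p,cv2.COLOR_RGB2HSV)
for k in [(300,225),(320,255),(290,262),(307,243),(341,236),(333,243)]: print(k,hsv[k[1],k[0]],d[k[1],k[0]],)
wood=((hsv[...,0]>8)&(hsv[...,0]<26)&(hsv[...,1]>70)&(hsv[...,2]>130)&m).astype(np.uint8)
wood=cv2.morphologyEx(wood,cv2.MORPH_OPEN,np.ones((3,3)))
n,l,s,c=cv2.connectedComponentsWithStats(wood);print(s)
wb=(l==1+np.argmax(s[1:,4]))
cnt=np.argwhere(wb)[:,::-1].astype(np.float32)
W=onz('top',cnt,12)[:,:2].astype(np.float32)
print('rect',cv2.minAreaRect(W))
g=((hsv[...,0]>50)&(hsv[...,0]<90)&(hsv[...,1]>70)&m)
v,u=np.nonzero(g);print('green',u.min(),u.max(),v.min(),v.max())
m2=np.zeros(d.shape,bool);m2[215:250,325:358]=1
P,uv=dep('top',d,m2);sel=(P[:,2]>110);print('zmax',np.sort(P[:,2])[-8:],P[sel].mean(0))
E
```

```text
z med 11.857786703197576
(300, 225) [ 15  92 209] 1521.4037
(320, 255) [ 16  95 194] 1513.9781
(290, 262) [ 12  41 124] 1523.4712
(307, 243) [ 14 101 167] 1513.3536
(341, 236) [ 18 122 180] 1403.5435
(333, 243) [ 55  42 139] 1413.8241
[[     0      0    560    420 231448]
 [   275    211    125     64   3573]
 [   334    231     15     14    179]]
rect ((449.6868896484375, -252.6095733642578), (362.81060791015625, 185.4550323486328), 88.53038024902344)
green 332 350 228 245
zmax [136.0947179  136.68948602 136.85436931 137.33168712 137.46269958
 139.44280135 139.55907115 141.14322008] [ 459.24850664 -251.38374998  123.06452383]
```

```bash
python3 - <<'E'
import cv2
for n,(a,b,c,d),f in (("top",(212,272,282,402),6.5),("scene",(210,305,250,390),5.7)):
    s=cv2.imread(f"pics/{n}0.png")[a:b,c:d]
    cv2.imwrite(f"pics/big_{n}.png",cv2.resize(s,None,fx=f,fy=f,interpolation=cv2.INTER_CUBIC))
E
```

```text
(no output)
```

View pics/big_top.png

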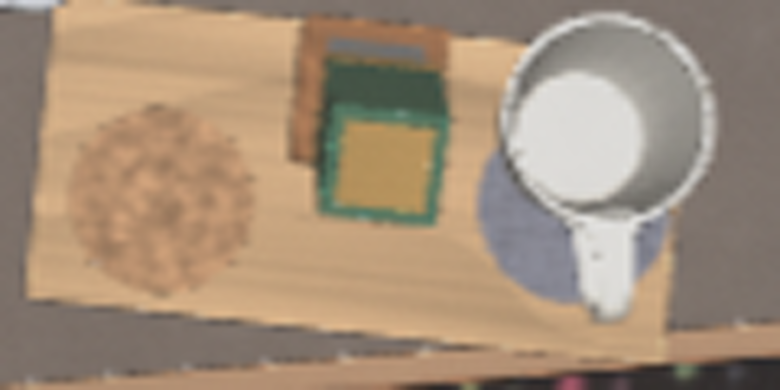

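View pics/big_scene.png

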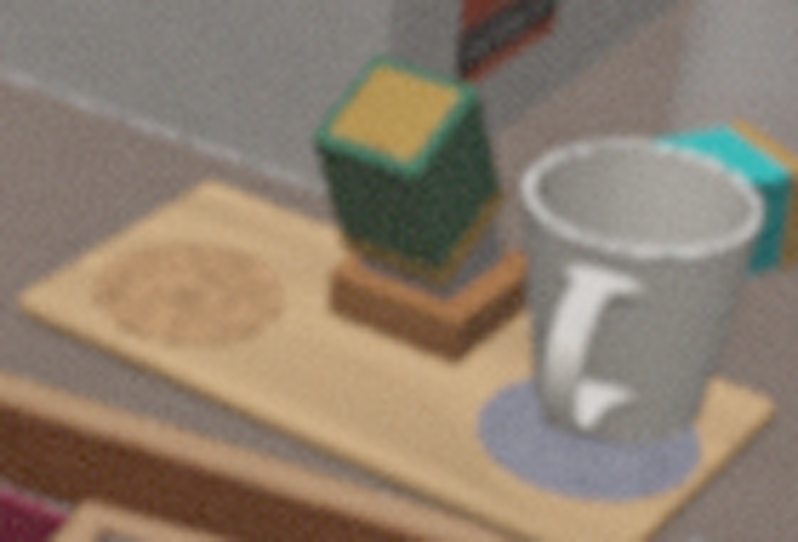

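```bash
cat > m.py <<'E'
from h import *
T=lambda a:(np.array(a,float)+.5)/6.5-.5+[282,212]
S=lambda a:(np.array(a,float)+.5)/5.7-.5+[250,210]
def tri(a,b):
    o1,d1=ray('top',a);o2,d2=ray('scene',b);out=[]
    for x,y in zip(d1,d2):
        A=np.c_[x,-y];s=np.linalg.lstsq(A,o2-o1,rcond=None)[0];p=o1+x*s[0];q=o2+y*s[1];out.append(np.r_[(p+q)/2,np.linalg.norm(p-q)])
    return np.array(out)
np.set_printoptions(precision=1,suppress=True)
B=onz('top',T([(60,3),(28,296),(663,358)]),12);print(B)
e=B[0]-B[1];f=B[1]-B[2];print('yaw x',np.degrees(np.arctan2(e[1],e[0])),np.linalg.norm(e),'yaw y',np.degrees(np.arctan2(-f[0],f[1])),np.linalg.norm(f))
bc=(B[0]+B[2])/2;print('bc',bc)
BS=onz('scene',S([(208,182),(18,300),(773,408)]),12);print('scene bd',BS, 'tr: ',)
print('pad top',onz('top',T([(162,199)]),14),'scene',onz('scene',S([(188,294)]),14))
L=tri(T([(335,100),(449,112),(437,225),(320,213)]),S([(380,58),(478,95),(412,175),(318,132)]));print(L)
C=L[:,:3];c=C.mean(0);print('top c',c,[np.linalg.norm(C[i]-C[i-1]) for i in range(4)])
n=np.linalg.svd(C-c)[2][2];n*=np.sign(n[2]);print('normal',n,'lean',np.degrees(np.arccos(n[2])),'az',np.degrees(np.arctan2(n[1],n[0])))
# expected geometry
for yaw in (-6,-6.5,-5.5):
    y=np.radians(yaw);R=np.array([[np.cos(y),-np.sin(y)],[np.sin(y),np.cos(y)]])
    print(yaw,'bc from pad',onz('top',T([(162,199)]),14)[0,:2]-R@[-20,88])
E
python3 m.py
```

```text
[[ 542.7 -119.8   12. ]
 [ 409.9 -101.9   12. ]
 [ 374.8 -386.6   12. ]]
yaw x -7.708553963070361 134.0492587145983 yaw y -7.021987200993501 286.885157257233
bc [ 458.8 -253.2   12. ]
scene bd [[ 542.8 -123.3   12. ]
 [ 405.6 -107.4   12. ]
 [ 502.6 -408.6   12. ]] tr: 
pad top [[ 451.9 -163.5   14. ]] scene [[ 447.  -167.9   14. ]]
[[ 482.9 -233.   129.8    2.6]
 [ 476.5 -280.2  128.5    1.4]
 [ 430.2 -274.9  111.6    0.4]
 [ 437.5 -227.5  113.5    4.9]]
top c [ 456.8 -253.9  120.8] [np.float64(48.51258292664426), np.float64(47.69074611854086), np.float64(49.54304448289273), np.float64(48.026192519948594)]
normal [-0.3  0.   0.9] lean 19.776334860230758 az 177.10908901867035
-6 bc from pad [ 462.6 -253.1]
-6.5 bc from pad [ 461.8 -253.2]
-5.5 bc from pad [ 463.4 -253. ]
```

```bash
cat > goal.py <<'E'
from h import *
from scipy.spatial.transform import Rotation as Ro
np.set_printoptions(precision=2,suppress=True)
def Rt(yaw,lean): return Ro.from_euler('xyz',[-90,-lean,yaw],degrees=True)
def delta(pos,R,n=1,s=None):
    s=s or state();R0=Ro.from_euler('xyz',s['ee_rot'],degrees=True)
    dp=R0.inv().apply(np.array(pos)-s['ee_pos'])/10; w=(R0.inv()*R).as_rotvec(degrees=True)
    print('delta cm',dp,'twist',w,'|mm|',np.linalg.norm(dp)*10,'|deg|',np.linalg.norm(w),'rows',max(np.linalg.norm(dp)/5,np.linalg.norm(w)/8.59))
E
python3 - <<'E'
from goal import *
z=np.load('top0.npz');d=z['d']
import runpy
# brass top face polygon shrunk
T=lambda a:(np.array(a,float)+.5)/6.5-.5+[282,212]
for n,q in (('top',T([(335,100),(449,112),(437,225),(320,213)])),('scene',(np.array([(380,58),(478,95),(412,175),(318,132)])+.5)/5.7-.5+[250,210])):
    z=np.load(n+'0.npz');m=np.zeros(z['d'].shape,np.uint8);c=q.mean(0);cv2.fillConvexPoly(m,np.round(c+(q-c)*.7).astype(int),1)
    P,_=dep(n,z['d'],m>0);cc=np.median(P,0);k=np.linalg.svd(P-P.mean(0))[2][2];print(n,len(P),P.mean(0),k*np.sign(k[2]))
    print('centre ray at z 119,121,123',[onz(n,[c],h)[0] for h in (119,121,123)])
a=Rt(-7,25).as_matrix()[:,1]*-1;print('axis',a)
top=np.array([457,-254,121.])
print('stage');delta(top+a*60,Rt(-7,25))
E
```

```text
top 178 [ 456.44 -252.37  123.85] [-0.44  0.01  0.9 ]
centre ray at z 119,121,123 [array([ 456.46, -253.08,  119.  ]), array([ 456.28, -252.85,  121.  ]), array([ 456.1 , -252.63,  123.  ])]
scene 165 [ 453.77 -256.99  122.75] [-0.41  0.07  0.91]
centre ray at z 119,121,123 [array([ 460.37, -253.7 ,  119.  ]), array([ 456.72, -255.3 ,  121.  ]), array([ 453.07, -256.91,  123.  ])]
axis [-0.42  0.05  0.91]
stage
delta cm [ 49.2    3.89 -66.02] twist [  2.98 -13.04 -24.9 ] |mm| 824.3295631682544 |deg| 28.264963909973638 rows 16.48659126336509
```

```bash
python3 -m pendant '[{"delta_pos":[2.9,0,-3.9],"twist":[0,0,0],"grip":74},{"delta_pos":[5.8,0,-7.8],"twist":[0,0,0],"grip":74},{"delta_pos":[8.7,0,-11.7],"twist":[0,0,0],"grip":74},{"delta_pos":[11.6,0,-15.6],"twist":[0,0,0],"grip":74},{"delta_pos":[14.5,0,-19.5],"twist":[0,0,0],"grip":74}]' 20
python3 -m pendant '[{"delta_pos":[2.9,0,-3.9],"twist":[0,0,0],"grip":74},{"delta_pos":[5.8,0,-7.8],"twist":[0,0,0],"grip":74},{"delta_pos":[8.7,0,-11.7],"twist":[0,0,0],"grip":74},{"delta_pos":[11.6,0,-15.6],"twist":[0,0,0],"grip":74},{"delta_pos":[14.5,0,-19.5],"twist":[0,0,0],"grip":74}]'
python3 - <<'E'
from goal import *
a=-Rt(-7,25).as_matrix()[:,1]; top=np.array([456,-253.7,122.])
delta(top+a*60,Rt(-7,25)); print(state()['qpos'])
E
```

```text
time_s: 0.6
ee_pos: [267.6, 304.2, 213.6]
ee_rot: [-90.0, -0.0, -20.2]
force: [1.5, 0.8, 0.8]
gripper_width: 67.9
time_s: 1.1
ee_pos: [336.0, 71.2, 214.0]
ee_rot: [-90.0, -0.0, -20.2]
force: [1.3, 0.2, 0.7]
gripper_width: 67.7
delta cm [ 20.03   3.76 -26.92] twist [  2.87 -13.04 -24.86] |mm| 337.61097742676503 |deg| 28.214475420325815 rows 6.752219548535301
[ 10.04  -3.22 115.52   0.01  67.66 -59.72]
```

```bash
python3 -m pendant '[{"delta_pos":[2.5,0,-3.4],"twist":[0.5,-2.2,-4.1],"grip":74},{"delta_pos":[5,0,-6.8],"twist":[1,-4.4,-8.3],"grip":74},{"delta_pos":[7.5,0,-10.1],"twist":[1.4,-6.5,-12.4],"grip":74},{"delta_pos":[10,0,-13.4],"twist":[1.9,-8.7,-16.6],"grip":74},{"delta_pos":[12.5,0.5,-16.8],"twist":[2.4,-10.9,-20.7],"grip":74}]'
python3 - <<'E'
from goal import *
a=-Rt(-7,25).as_matrix()[:,1]; top=np.array([456,-253.7,122.])
delta(top+a*60,Rt(-7,25)); print(state()['qpos'])
E
```

```text
time_s: 1.6
ee_pos: [394.9, -126.5, 209.9]
ee_rot: [-89.6, -20.8, -9.4]
force: [0.8, 0.2, -0.7]
gripper_width: 67.6
delta cm [  4.01   5.03 -11.7 ] twist [ 0.52 -2.2  -4.2 ] |mm| 133.52297467880953 |deg| 4.76954296542143 rows 2.6704594935761907
[ -23.78   -6.47  122.33    7.83   44.31 -109.13]
```

```bash
python3 -m pendant '[{"delta_pos":[1.3,1.7,-3.9],"twist":[0.2,-0.7,-1.4],"grip":74},{"delta_pos":[2.7,3.3,-7.8],"twist":[0.3,-1.5,-2.8],"grip":74},{"delta_pos":[4,5,-11.7],"twist":[0.5,-2.2,-4.2],"grip":74},{"delta_pos":[4,5,-11.7],"twist":[0.5,-2.2,-4.2],"grip":74},{"delta_pos":[4,5,-11.7],"twist":[0.5,-2.2,-4.2],"grip":74}]'
python3 - <<'E'
from goal import *
a=-Rt(-7,25).as_matrix()[:,1]; top=np.array([456,-253.7,122.])
delta(top+a*60,Rt(-7,25)); print(state()['qpos'])
delta(top-a*39,Rt(-7,25))
I=[]
for n in ('scene','top'):
    p,d=imaging.grab_frame(n); np.savez(f'{n}1.npz',p=p,d=d); q=proj(n,top)[0].astype(int); x,y=max(q[0]-65,0),max(q[1]-80,0)
    print(n,x,y); I.append(cv2.resize(p[y:y+140,x:x+130,::-1],None,fx=3,fy=3,interpolation=cv2.INTER_CUBIC))
cv2.imwrite('pics/stage.png',np.hstack(I))
E
```

```text
time_s: 2.1
ee_pos: [429.2, -249.0, 174.3]
ee_rot: [-89.8, -24.6, -7.3]
force: [-0.2, 0.9, 0.3]
gripper_width: 67.7
delta cm [ 0.25 -0.11 -0.14] twist [-0.11 -0.26 -0.43] |mm| 3.1009030109984925 |deg| 0.5132261802612873 rows 0.06201806021996985
[ -40.45    3.71  119.81   22.14   37.76 -138.58]
delta cm [ 0.33  9.79 -0.16] twist [-0.11 -0.26 -0.43] |mm| 97.97121213275898 |deg| 0.5132261802612873 rows 1.9594242426551793
scene 253 149
top 276 156
```

View pics/stage.png

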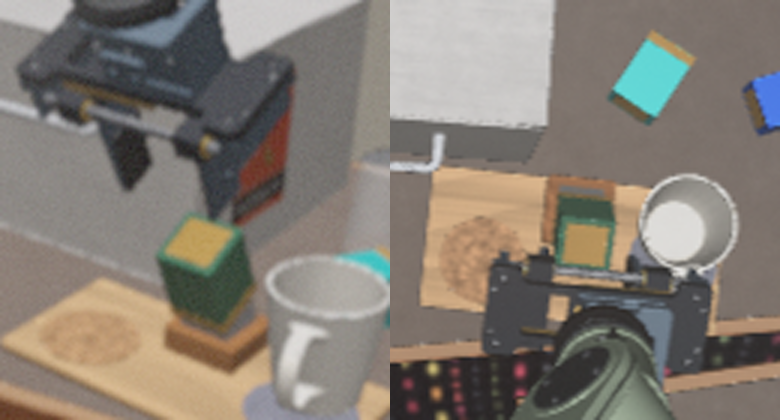

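Aligned: lid top (about 200,240 in the left half of the image) is between the fingers in both views, and the mug is clear. Descending along the slope.

```bash
python3 -m pendant '[{"delta_pos":[0.3,1.5,-0.1],"twist":[-0.1,-0.3,-0.4],"grip":74},{"delta_pos":[0.3,3,-0.15],"twist":[-0.1,-0.3,-0.4],"grip":74},{"delta_pos":[0.3,4.5,-0.15],"twist":[-0.1,-0.3,-0.4],"grip":74},{"delta_pos":[0.3,6,-0.15],"twist":[-0.1,-0.3,-0.4],"grip":74},{"delta_pos":[0.3,7,-0.15],"twist":[-0.1,-0.3,-0.4],"grip":74}]'
python3 - <<'E'
from goal import *
a=-Rt(-7,25).as_matrix()[:,1]; top=np.array([456,-253.7,122.])
delta(top-a*39,Rt(-7,25))
p,d=imaging.grab_frame('scene');x,y=253,149
cv2.imwrite('pics/desc.png',cv2.resize(p[y:y+140,x:x+130,::-1],None,fx=4,fy=4,interpolation=cv2.INTER_CUBIC))
E
```

```text
time_s: 2.7
ee_pos: [461.9, -252.3, 112.9]
ee_rot: [-90.1, -25.1, -6.6]
force: [-0.3, -0.3, 0.1]
gripper_width: 66.9
delta cm [-0.14  2.84 -0.21] twist [-0.02  0.33  0.12] |mm| 28.47829763293433 |deg| 0.3496230674099859 rows 0.5695659526586866
```

View pics/desc.png

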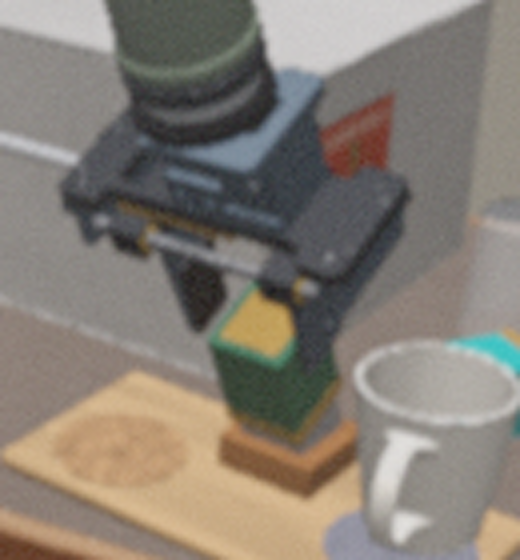

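```bash
python3 -m pendant '[{"delta_pos":[-0.1,1.4,-0.2],"twist":[0,0.3,0.1],"grip":74},{"delta_pos":[-0.1,2.8,-0.2],"twist":[0,0.3,0.1],"grip":74},{"delta_pos":[-0.1,2.8,-0.2],"twist":[0,0.3,0.1],"grip":65},{"delta_pos":[-0.1,2.8,-0.2],"twist":[0,0.3,0.1],"grip":50},{"delta_pos":[-0.1,2.8,-0.2],"twist":[0,0.3,0.1],"grip":45}]' 8
python3 -m pendant '[{"delta_pos":[0,0,0],"twist":[0,0,0],"grip":40},{"delta_pos":[0,0,0],"twist":[0,0,0],"grip":40},{"delta_pos":[0,0,0],"twist":[0,0,0],"grip":40},{"delta_pos":[0,0,0],"twist":[0,0,0],"grip":40},{"delta_pos":[0,0,0],"twist":[0,0,0],"grip":40}]'
python3 - <<'E'
from goal import *
p,d=imaging.grab_frame('scene');x,y=253,149
cv2.imwrite('pics/grasp.png',cv2.resize(p[y:y+140,x:x+130,::-1],None,fx=4,fy=4,interpolation=cv2.INTER_CUBIC)); print(state())
E
```

```text
time_s: 3.25
ee_pos: [472.8, -257.1, 88.2]
ee_rot: [-90.1, -24.9, -7.1]
force: [-0.1, -0.6, 0.3]
gripper_width: 50.0
time_s: 3.75
ee_pos: [472.7, -257.1, 88.1]
ee_rot: [-90.1, -24.9, -7.2]
force: [1.1, 0.2, -0.9]
gripper_width: 50.1
{'time_s': 3.8, 'qpos': array([ -37.35,   14.01,  122.97,   30.97,   24.23, -146.51]), 'qvel': array([-0.06,  0.1 , -0.02,  0.01, -0.05,  0.02]), 'effort': array([ -0.01, -31.73, -17.72,   0.61,  -1.05,  -0.02]), 'ee_pos': array([ 472.71, -257.1 ,   88.01]), 'ee_rot': array([-90.05, -24.93,  -7.15]), 'force': array([ 1.38, -0.56, -1.16]), 'torque': array([ 0.05,  0.36, -0.02]), 'gripper_width': 50.26724881347358}
```

View pics/grasp.png

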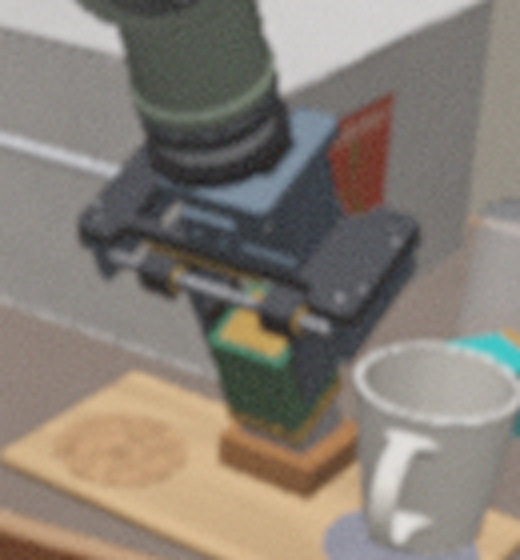

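Held (50.1 mm wide, no side load), but joint 6 is at its limit. Drawing off slides it back from there; firming the grip now.

```bash
python3 -m pendant '[{"delta_pos":[0,-0.2,0],"twist":[0,0,0],"grip":40},{"delta_pos":[0,-0.6,0],"twist":[0,0,0],"grip":40},{"delta_pos":[0,-1.2,0],"twist":[0,0,0],"grip":40},{"delta_pos":[0,-1.8,0],"twist":[0,0,0],"grip":40},{"delta_pos":[0,-2.5,0],"twist":[0,0,0],"grip":40}]' 25
python3 - <<'E'
from goal import *
s=state();print(s['qpos'],s['force'],s['torque'])
p,d=imaging.grab_frame('scene');x,y=253,149
cv2.imwrite('pics/pull1.png',cv2.resize(p[y:y+140,x:x+130,::-1],None,fx=4,fy=4,interpolation=cv2.INTER_CUBIC))
E
```

```text
time_s: 4.3
ee_pos: [462.0, -255.7, 111.3]
ee_rot: [-90.1, -24.9, -7.2]
force: [-0.9, -0.5, 0.2]
gripper_width: 50.0
[ -38.12   11.17  122.31   27.86   27.54 -143.66] [-0.93 -0.52  0.21] [ 0.06  0.32 -0.03]
```

View pics/pull1.png

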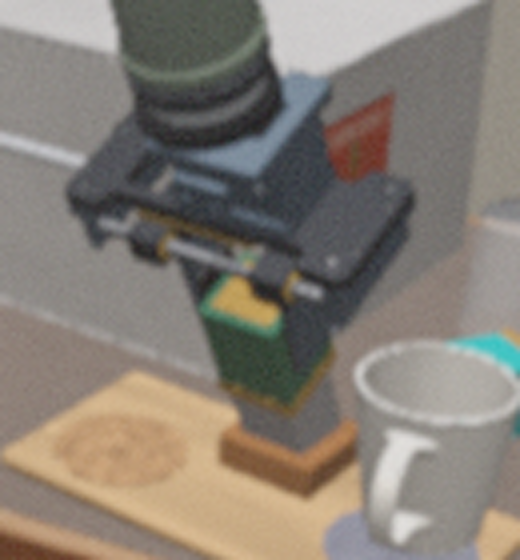

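The lid is sliding off cleanly and the wrist force is about 1 N. Continuing the draw.

```bash
python3 -m pendant '[{"delta_pos":[0,-1.5,0],"twist":[0,0,0],"grip":40},{"delta_pos":[0,-3,0],"twist":[0,0,0],"grip":40},{"delta_pos":[0,-4.5,0],"twist":[0,0,0],"grip":40},{"delta_pos":[0,-6,0],"twist":[0,0,0],"grip":40},{"delta_pos":[0,-7.5,0],"twist":[0,0,0],"grip":40}]' 25
python3 - <<'E'
from goal import *
s=state();print(s['qpos'],s['force'],s['torque'])
# measured tool at grasp: tcp (472.7,-257.1,88.1); lid top measured
p,d=imaging.grab_frame('scene');x,y=253,109
cv2.imwrite('pics/pull2.png',cv2.resize(p[y:y+180,x:x+130,::-1],None,fx=3.3,fy=3.3,interpolation=cv2.INTER_CUBIC))
E
```

```text
time_s: 4.85
ee_pos: [430.4, -251.7, 179.5]
ee_rot: [-90.1, -24.9, -7.1]
force: [-0.7, -0.0, 0.2]
gripper_width: 49.9
[ -40.62    3.44  119.38   22.07   38.05 -138.64] [-0.66 -0.04  0.22] [0.05 0.29 0.04]
```

View pics/pull2.png

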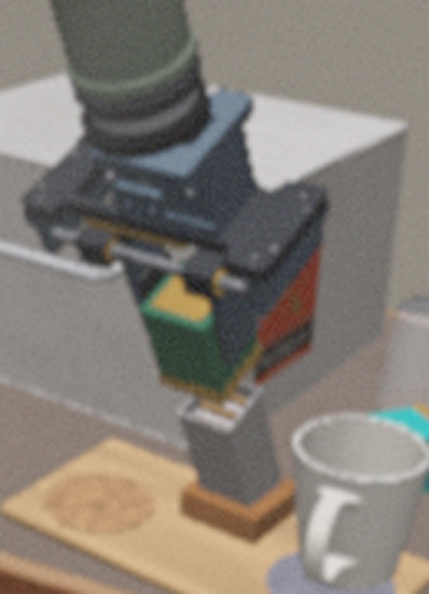

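The lid is free: its lower brass edge is about 10 px above the open tin mouth. Moving it over the pad.

```bash
python3 -m pendant '[{"delta_pos":[0,-0.3,1.5],"twist":[0,0,0],"grip":40},{"delta_pos":[0,-0.5,4],"twist":[0,0,0],"grip":40},{"delta_pos":[0,-0.5,6.5],"twist":[0,0,0],"grip":40},{"delta_pos":[0,-0.5,8.5],"twist":[0,0,0],"grip":40},{"delta_pos":[0,-0.5,9],"twist":[0,0,0],"grip":40}]' 25
python3 - <<'E'
from goal import *
print(state()['qpos'])
delta([451.5,-165.3,110],Rt(-7,0))
E
```

```text
time_s: 5.4
ee_pos: [439.7, -160.5, 182.8]
ee_rot: [-90.0, -24.9, -7.0]
force: [-0.3, -0.1, -1.0]
gripper_width: 49.9
[ -27.51   -0.66  123.07   14.83   35.   -120.96]
delta cm [-1.95  7.12 -0.33] twist [ 0.03 -0.03 24.89] |mm| 73.95279668135275 |deg| 24.892906340861785 rows 2.897893636887286
```

```bash
python3 -m pendant '[{"delta_pos":[-0.4,1.4,-0.1],"twist":[0,0,5],"grip":40},{"delta_pos":[-0.8,2.8,-0.1],"twist":[0,0,10],"grip":40},{"delta_pos":[-1.2,4.3,-0.2],"twist":[0,0,15],"grip":40},{"delta_pos":[-1.6,5.7,-0.3],"twist":[0,0,20],"grip":40},{"delta_pos":[-1.95,7.1,-0.3],"twist":[0,0,24.9],"grip":40}]' 25
python3 -m pendant '[{"delta_pos":[0,0,0],"twist":[0,0,0],"grip":40},{"delta_pos":[0,0,0],"twist":[0,0,0],"grip":40},{"delta_pos":[0,0,0],"twist":[0,0,0],"grip":40},{"delta_pos":[0,0,0],"twist":[0,0,0],"grip":40},{"delta_pos":[0,0,0],"twist":[0,0,0],"grip":40}]' 25
python3 - <<'E'
from goal import *
print(state()['qpos']); I=[]
delta([451.5,-165.3,110],Rt(-7,0))
for n,(x,y) in (('scene',(225,130)),('top',(255,170))):
    p,d=imaging.grab_frame(n); np.savez(f'{n}2.npz',p=p,d=d); I.append(cv2.resize(p[y:y+160,x:x+130,::-1],None,fx=3,fy=3,interpolation=cv2.INTER_CUBIC) if n=='top' else cv2.resize(p[y:y+160,x:x+130,::-1],None,fx=3,fy=3,interpolation=cv2.INTER_CUBIC))
cv2.imwrite('pics/hover.png',np.hstack(I))
E
```

```text
time_s: 5.9
ee_pos: [452.5, -167.5, 110.1]
ee_rot: [-90.1, 0.1, -7.2]
force: [1.0, -0.6, -0.0]
gripper_width: 50.2
time_s: 6.4
ee_pos: [451.4, -166.8, 111.3]
ee_rot: [-90.1, -0.1, -7.2]
force: [0.1, -0.2, 0.0]
gripper_width: 49.7
[ -21.63   15.34  110.4    -0.04   54.13 -104.42]
delta cm [-0.01  0.13  0.15] twist [ 0.06 -0.19  0.12] |mm| 2.015661059001597 |deg| 0.234763894327336 rows 0.040313221180031944
```

View pics/hover.png

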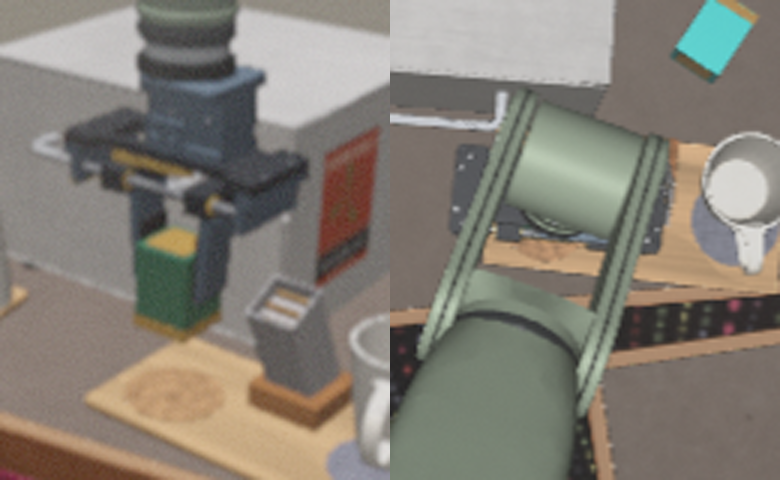

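```bash
python3 - <<'E'
from goal import *
R=Ro.from_euler('z',-7.2,degrees=True)
for lx in (0,-1.2,-2.4):
  for zb in (75,77,79):
    c=np.array([451.4,-166.8,zb])+R.apply([lx,0,0])
    X=c+R.apply([[-25,-25,0],[-25,25,0],[25,-25,0],[-25,-25,72],[-25,25,72]])
    print(lx,zb,((proj('scene',X)-[225,130]+.5)*3-.5).round(0).tolist())
print('pad',((proj('scene',[[450.5,-165.3,14]])-[225,130]+.5)*3-.5))
E
```

```text
0 75 [[184.0, 348.0], [134.0, 328.0], [221.0, 325.0], [187.0, 264.0], [135.0, 246.0]]
0 77 [[184.0, 345.0], [134.0, 326.0], [221.0, 323.0], [187.0, 262.0], [135.0, 244.0]]
0 79 [[184.0, 343.0], [134.0, 324.0], [221.0, 320.0], [187.0, 259.0], [135.0, 241.0]]
-1.2 75 [[183.0, 348.0], [133.0, 328.0], [220.0, 325.0], [186.0, 265.0], [134.0, 247.0]]
-1.2 77 [[183.0, 346.0], [133.0, 326.0], [220.0, 323.0], [186.0, 262.0], [134.0, 244.0]]
-1.2 79 [[183.0, 344.0], [133.0, 324.0], [220.0, 321.0], [186.0, 260.0], [134.0, 242.0]]
-2.4 75 [[182.0, 349.0], [132.0, 329.0], [219.0, 326.0], [185.0, 265.0], [133.0, 247.0]]
-2.4 77 [[182.0, 347.0], [132.0, 327.0], [219.0, 324.0], [185.0, 263.0], [133.0, 245.0]]
-2.4 79 [[182.0, 344.0], [132.0, 325.0], [219.0, 321.0], [185.0, 260.0], [133.0, 242.0]]
pad [[173.07 391.74]]
```

```bash
python3 - <<'E'
import numpy as np,cv2
p=np.load('scene2.npz')['p'];cv2.imwrite('pics/h2.png',cv2.resize(p[200:285,245:330,::-1],None,fx=7,fy=7,interpolation=cv2.INTER_CUBIC))
E
```

```text
(no output)
```

View pics/h2.png

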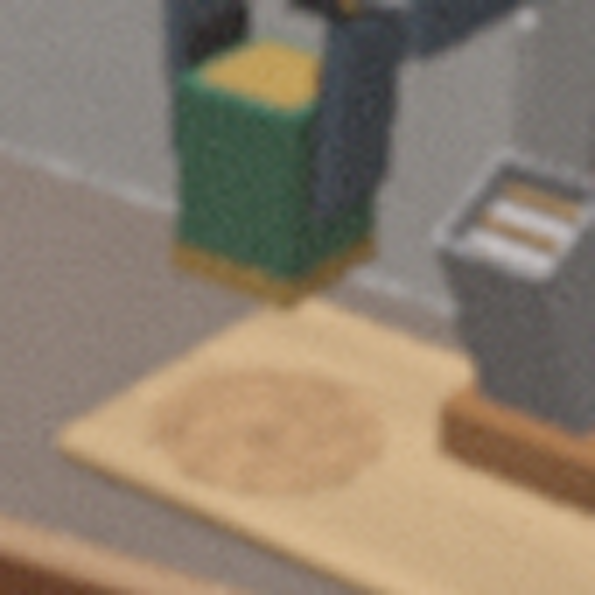

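Hover view: the lid's lower front corner is at (285.7,244), within about 1 px of its prediction, and the pad ellipse centre is at (283,261.7). Estimated lid centre is (451,-167) and corrected pad centre is (450.5,-166). Descending.

```bash
python3 -m pendant '[{"delta_pos":[0,1.5,0],"twist":[0,0,0],"grip":40},{"delta_pos":[0,3,0],"twist":[0,0,0],"grip":40},{"delta_pos":[0,4.3,0],"twist":[0,0,0],"grip":40},{"delta_pos":[-0.05,5.2,0],"twist":[0,0,0],"grip":40},{"delta_pos":[-0.05,5.6,0.05],"twist":[0,0,0],"grip":40}]' 25
python3 -m pendant '[{"delta_pos":[0,0.1,0],"twist":[0,0,0],"grip":40},{"delta_pos":[0,0.2,0],"twist":[0,0,0],"grip":40},{"delta_pos":[0,0.3,0],"twist":[0,0,0],"grip":40},{"delta_pos":[0,0.3,0],"twist":[0,0,0],"grip":40},{"delta_pos":[0,0.3,0],"twist":[0,0,0],"grip":40}]' 25
```

```text
time_s: 7.0
ee_pos: [450.9, -166.1, 53.9]
ee_rot: [-90.0, 0.0, -7.2]
force: [-0.2, -0.6, 0.2]
gripper_width: 49.9
time_s: 7.5
ee_pos: [451.9, -166.4, 52.0]
ee_rot: [-90.1, -0.1, -7.2]
force: [0.6, -0.3, 0.3]
gripper_width: 49.9
```

```bash
python3 - <<'E'
from goal import *
print(state()['ee_pos'],state()['ee_rot'],state()['force'])
p,d=imaging.grab_frame('scene')
cv2.imwrite('pics/low.png',cv2.resize(p[200:285,245:330,::-1],None,fx=7,fy=7,interpolation=cv2.INTER_CUBIC))
E
```

```text
[ 451.86 -166.41   51.97] [-90.06  -0.09  -7.17] [ 0.57 -0.26  0.32]
```

View pics/low.png

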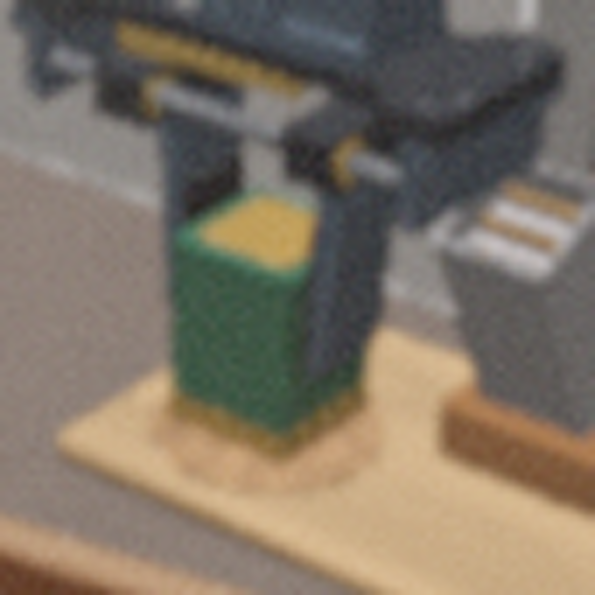

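The lid is centred and about 5 mm above the cork. However, the gripper body's lower edge (about z 126 at set-down) would come very close to the upper edge of the tin's leaning mouth (about z 129). I'll lift and yaw 18° so the body clears both the tin and the warmer handle, then set down.

```bash
python3 -m pendant '[{"delta_pos":[0,-1,0],"twist":[0,0,0],"grip":40},{"delta_pos":[0,-2,0],"twist":[0,0,0],"grip":40},{"delta_pos":[-0.1,-2,0],"twist":[0,6,0],"grip":40},{"delta_pos":[-0.1,-2,0],"twist":[0,12,0],"grip":40},{"delta_pos":[-0.1,-2,0],"twist":[0,18,0],"grip":40}]' 25
python3 -m pendant '[{"delta_pos":[0,0.5,0],"twist":[0,0,0],"grip":40},{"delta_pos":[0,1,0],"twist":[0,0,0],"grip":40},{"delta_pos":[0,1.5,0],"twist":[0,0,0],"grip":40},{"delta_pos":[0,1.8,0],"twist":[0,0,0],"grip":40},{"delta_pos":[0,2,0],"twist":[0,0,0],"grip":40}]' 25
python3 - <<'E'
from goal import *
print(state()['qpos']);delta([451,-166.3,50],Rt(-25,0))
p,d=imaging.grab_frame('scene')
cv2.imwrite('pics/low2.png',cv2.resize(p[190:285,245:340,::-1],None,fx=6,fy=6,interpolation=cv2.INTER_CUBIC))
E
```

```text
time_s: 8.05
ee_pos: [450.7, -166.2, 72.6]
ee_rot: [-90.0, -0.1, -25.4]
force: [-0.8, -1.0, -0.6]
gripper_width: 50.0
time_s: 8.55
ee_pos: [449.7, -165.9, 50.9]
ee_rot: [-90.0, 0.1, -25.1]
force: [-3.2, -0.0, 0.2]
gripper_width: 49.8
[-21.59  19.78 114.8   -0.06  45.5  -86.43]
delta cm [0.14 0.09 0.02] twist [ 0.05 -0.12 -0.07] |mm| 1.6516455768542218 |deg| 0.14747768741800996 rows 0.03303291153708444
```

View pics/low2.png

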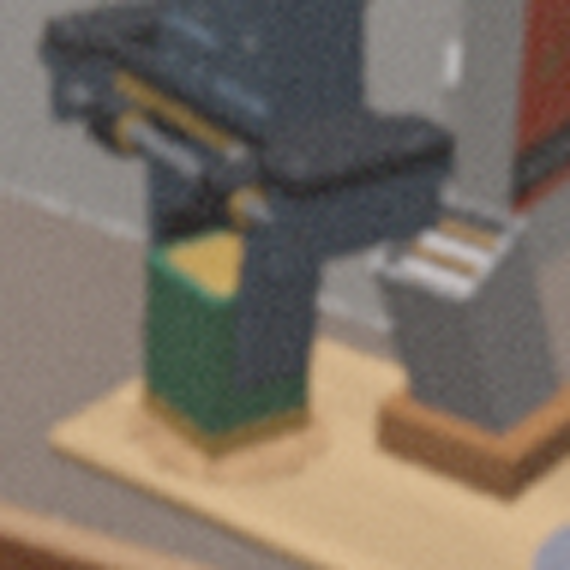

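```bash
python3 -m pendant '[{"delta_pos":[0.05,0,0],"twist":[0,0,0],"grip":40},{"delta_pos":[0.1,0.1,0],"twist":[0,0,0],"grip":40},{"delta_pos":[0.1,0.1,0],"twist":[0,0,0],"grip":40},{"delta_pos":[0.1,0.2,0],"twist":[0,0,0],"grip":40},{"delta_pos":[0.1,0.2,0],"twist":[0,0,0],"grip":40}]' 25
python3 -m pendant '[{"delta_pos":[0,0.05,0],"twist":[0,0,0],"grip":40},{"delta_pos":[0,0.05,0],"twist":[0,0,0],"grip":40},{"delta_pos":[0,0.1,0],"twist":[0,0,0],"grip":40},{"delta_pos":[0,0.1,0],"twist":[0,0,0],"grip":40},{"delta_pos":[0,0.1,0],"twist":[0,0,0],"grip":40}]' 25
```

```text
time_s: 9.1
ee_pos: [449.9, -166.1, 49.4]
ee_rot: [-90.1, 0.1, -25.1]
force: [-6.8, 1.5, 1.0]
gripper_width: 49.6
time_s: 9.6
ee_pos: [449.9, -166.2, 48.5]
ee_rot: [-90.1, 0.1, -25.1]
force: [-5.8, 0.5, 3.0]
gripper_width: 50.0
```

```bash
python3 - <<'E'
from goal import *
s=state();print(s['force'],s['torque'],s['ee_pos']);I=[]
for n,(x,y) in (('scene',(215,130)),('top',(245,170))):
    p,d=imaging.grab_frame(n); I.append(cv2.resize(p[y:y+150,x:x+130,::-1],None,fx=3,fy=3,interpolation=cv2.INTER_CUBIC))
cv2.imwrite('pics/c.png',np.hstack(I))
E
```

```text
[-5.85  0.54  2.98] [0.3  0.37 0.52] [ 449.88 -166.19   48.5 ]
```

View pics/c.png

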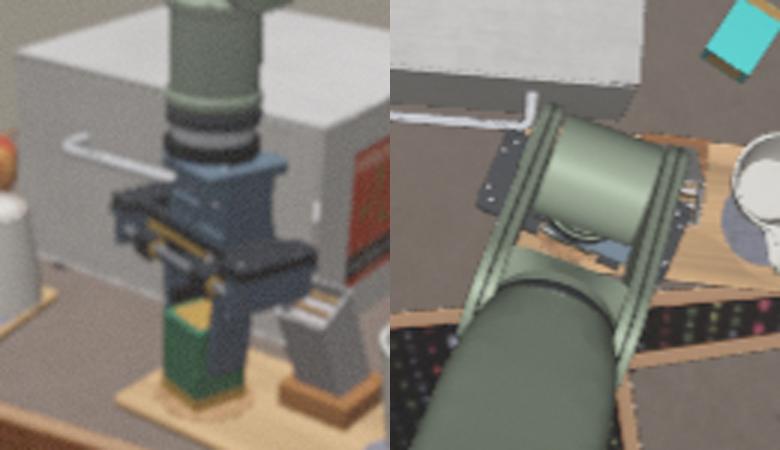

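The wrist shows about 6 N toward -x with +0.5 Nm of yaw torque. That is the gripper body's left corner touching the warmer handle (top crop, about 510,128). Backing off and yawing back 6° to clear both.

```bash
python3 -m pendant '[{"delta_pos":[-0.2,-0.4,0],"twist":[0,0,0],"grip":40},{"delta_pos":[-0.2,-0.8,0],"twist":[0,-3,0],"grip":40},{"delta_pos":[-0.2,-0.8,0],"twist":[0,-6,0],"grip":40},{"delta_pos":[-0.2,-0.8,0],"twist":[0,-6,0],"grip":40},{"delta_pos":[-0.2,-0.8,0],"twist":[0,-6,0],"grip":40}]' 25
python3 - <<'E'
from goal import *
s=state();print(s['force'],s['torque']);delta([450.3,-166.4,50],Rt(-19,0))
E
```

```text
time_s: 10.2
ee_pos: [450.4, -165.9, 56.9]
ee_rot: [-90.0, -0.1, -19.3]
force: [-0.1, -0.3, -0.7]
gripper_width: 49.8
[-0.08 -0.33 -0.71] [-0.02  0.01  0.02]
delta cm [ 0.01  0.69 -0.05] twist [ 0.03 -0.26  0.14] |mm| 6.890950499894064 |deg| 0.2914696456643506 rows 0.13781900999788127
```

Contact gone. Lowering again, slowly at the end.

```bash
python3 -m pendant '[{"delta_pos":[0,0.3,0],"twist":[0,0,0],"grip":40},{"delta_pos":[0,0.5,0],"twist":[0,0,0],"grip":40},{"delta_pos":[0,0.7,0],"twist":[0,0,0],"grip":40},{"delta_pos":[0,0.75,0],"twist":[0,0,0],"grip":40},{"delta_pos":[0,0.8,0],"twist":[0,0,0],"grip":40}]' 25
python3 -m pendant '[{"delta_pos":[0,0.05,0],"twist":[0,0,0],"grip":40},{"delta_pos":[0,0.1,0],"twist":[0,0,0],"grip":40},{"delta_pos":[0,0.1,0],"twist":[0,0,0],"grip":40},{"delta_pos":[0,0.1,0],"twist":[0,0,0],"grip":40},{"delta_pos":[0,0.1,0],"twist":[0,0,0],"grip":40}]' 25; python3 -c "
from goal import *
print(state()['force'],state()['torque'])"
```

```text
time_s: 10.7
ee_pos: [449.5, -165.7, 48.3]
ee_rot: [-90.0, -0.0, -19.2]
force: [-0.1, -0.0, -1.5]
gripper_width: 50.1
time_s: 11.2
ee_pos: [449.5, -165.7, 47.6]
ee_rot: [-90.0, -0.0, -19.2]
force: [-0.0, 0.5, -1.5]
gripper_width: 49.7
[-0.03  0.51 -1.49] [-0.01  0.    0.  ]
```

```bash
python3 -m pendant '[{"delta_pos":[0.05,0.05,0],"twist":[0,0,0],"grip":40},{"delta_pos":[0.05,0.1,0],"twist":[0,0,0],"grip":40},{"delta_pos":[0.05,0.1,0],"twist":[0,0,0],"grip":40},{"delta_pos":[0.05,0.1,0],"twist":[0,0,0],"grip":40},{"delta_pos":[0.05,0.1,0],"twist":[0,0,0],"grip":40}]' 25; python3 -c "
from goal import *
print(state()['force'],state()['torque'])"
```

```text
time_s: 11.7
ee_pos: [450.0, -165.9, 46.6]
ee_rot: [-90.0, -0.0, -19.2]
force: [0.3, 0.5, -1.1]
gripper_width: 49.7
[ 0.32  0.47 -1.11] [-0.03  0.02  0.  ]
```

```bash
python3 -m pendant '[{"delta_pos":[0,0.05,0],"twist":[0,0,0],"grip":40},{"delta_pos":[0,0.1,0],"twist":[0,0,0],"grip":40},{"delta_pos":[0,0.1,0],"twist":[0,0,0],"grip":40},{"delta_pos":[0,0.1,0],"twist":[0,0,0],"grip":40},{"delta_pos":[0,0.1,0],"twist":[0,0,0],"grip":40}]' 25; python3 - <<'E'
from goal import *
print(state()['force'],state()['torque'])
p,d=imaging.grab_frame('scene')
cv2.imwrite('pics/low3.png',cv2.resize(p[190:285,245:340,::-1],None,fx=6,fy=6,interpolation=cv2.INTER_CUBIC))
E
```

```text
time_s: 12.2
ee_pos: [450.1, -165.9, 46.3]
ee_rot: [-90.0, -0.1, -19.2]
force: [-0.5, 1.0, 6.8]
gripper_width: 49.6
[-0.47  0.97  6.84] [0.21 0.37 0.07]
```

View pics/low3.png

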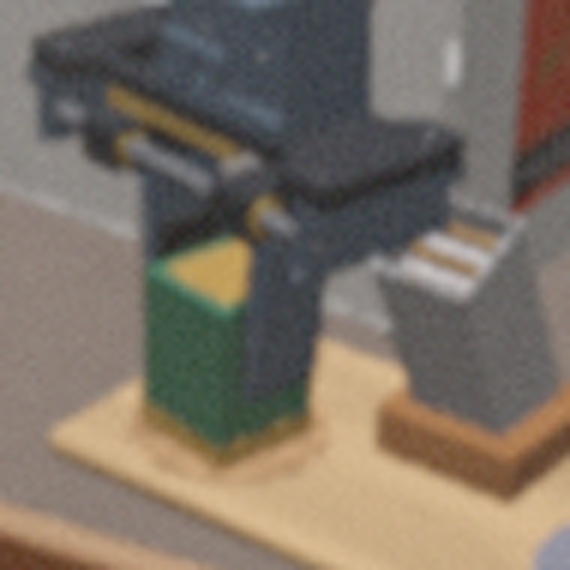

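Set down: +7 N up at TCP z 46.3, as predicted, and no sign of touching the tin. Relaxing the grip, then opening.

```bash
python3 -m pendant '[{"delta_pos":[0,-0.05,0],"twist":[0,0,0],"grip":40},{"delta_pos":[0,-0.05,0],"twist":[0,0,0],"grip":40},{"delta_pos":[0,-0.05,0],"twist":[0,0,0],"grip":40},{"delta_pos":[0,-0.05,0],"twist":[0,0,0],"grip":40},{"delta_pos":[0,-0.05,0],"twist":[0,0,0],"grip":40}]' 4
python3 -m pendant '[{"delta_pos":[0,0,0],"twist":[0,0,0],"grip":57},{"delta_pos":[0,0,0],"twist":[0,0,0],"grip":60},{"delta_pos":[0,0,0],"twist":[0,0,0],"grip":65},{"delta_pos":[0,0,0],"twist":[0,0,0],"grip":72},{"delta_pos":[0,0,0],"twist":[0,0,0],"grip":72}]'
python3 - <<'E'
from goal import *
print(state()['force'],state()['torque'])
p,d=imaging.grab_frame('scene')
cv2.imwrite('pics/rel.png',cv2.resize(p[190:285,245:340,::-1],None,fx=6,fy=6,interpolation=cv2.INTER_CUBIC))
E
```

```text
time_s: 12.75
ee_pos: [450.2, -166.0, 46.2]
ee_rot: [-90.0, -0.1, -19.2]
force: [-0.3, 0.5, 3.6]
gripper_width: 50.1
time_s: 13.25
ee_pos: [449.9, -165.8, 45.9]
ee_rot: [-90.0, -0.0, -19.2]
force: [0.0, -0.7, 0.4]
gripper_width: 65.7
[ 0.02 -0.67  0.36] [ 0.04  0.05 -0.02]
```

View pics/rel.png

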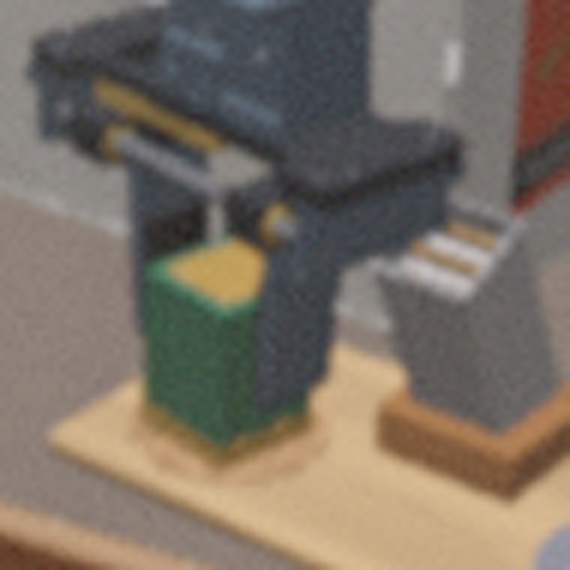

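Released, and both fingers are clear of the lid. Retreating straight up slowly, then back toward the robot, to look.

```bash
python3 -m pendant '[{"delta_pos":[0,-0.5,0],"twist":[0,0,0],"grip":72},{"delta_pos":[0,-1.5,0],"twist":[0,0,0],"grip":72},{"delta_pos":[0,-3,0],"twist":[0,0,0],"grip":72},{"delta_pos":[0,-4.5,0],"twist":[0,0,0],"grip":72},{"delta_pos":[0,-6,0],"twist":[0,0,0],"grip":72}]'
python3 -m pendant '[{"delta_pos":[0,-3,0],"twist":[0,0,0],"grip":72},{"delta_pos":[0,-6,0],"twist":[0,0,0],"grip":72},{"delta_pos":[0,-9,0],"twist":[0,0,0],"grip":72},{"delta_pos":[-0.5,-11,3],"twist":[0,0,0],"grip":72},{"delta_pos":[-1.5,-12,7],"twist":[0,0,0],"grip":72}]'
python3 -m pendant '[{"delta_pos":[-1.5,0,4],"twist":[0,0,0],"grip":72},{"delta_pos":[-3,0,8],"twist":[0,0,0],"grip":72},{"delta_pos":[-4.5,0,12],"twist":[0,0,0],"grip":72},{"delta_pos":[-6,0,16],"twist":[0,0,0],"grip":72},{"delta_pos":[-7.5,0,20],"twist":[0,0,0],"grip":72}]'
python3 - <<'E'
from goal import *
I=[]
for n,(x,y) in (('scene',(225,170)),('top',(270,180))):
    p,d=imaging.grab_frame(n); np.savez(f'{n}3.npz',p=p,d=d);cv2.imwrite(f'pics/full_{n}.png',p[:,:,::-1]); I.append(cv2.resize(p[y:y+140,x:x+130,::-1],None,fx=3,fy=3,interpolation=cv2.INTER_CUBIC))
cv2.imwrite('pics/end.png',np.hstack(I))
E
```

```text
time_s: 13.8
ee_pos: [450.2, -165.9, 107.5]
ee_rot: [-90.0, -0.1, -19.2]
force: [0.2, -0.6, 0.3]
gripper_width: 65.8
time_s: 14.3
ee_pos: [460.1, -95.3, 229.2]
ee_rot: [-90.0, -0.4, -19.4]
force: [1.2, 0.8, -0.3]
gripper_width: 65.4
time_s: 14.8
ee_pos: [453.3, 120.5, 226.9]
ee_rot: [-90.0, -0.1, -19.2]
force: [0.3, 0.5, -0.0]
gripper_width: 65.6
```

View pics/end.png

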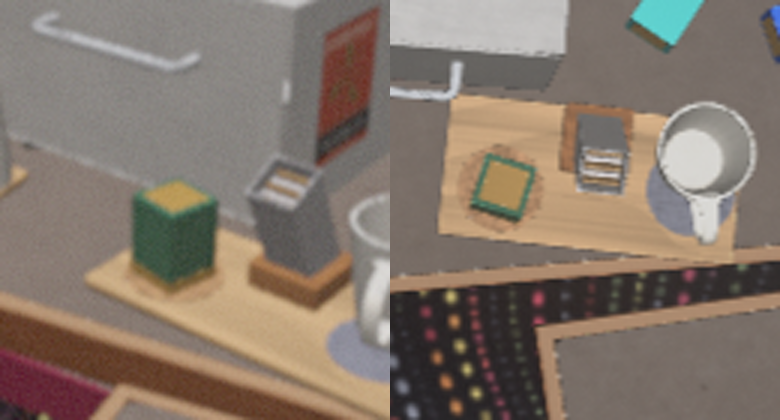

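The lid stands upright on the pad and the arm is clear. Measuring centring with each camera, and comparing the rest with the start.

```bash
python3 - <<'E'
from goal import *
z=np.load('top3.npz');p=z['p'];hsv=cv2.cvtColor(p,cv2.COLOR_RGB2HSV)
m=((hsv[...,0]>45)&(hsv[...,0]<95)&(hsv[...,1]>70)).astype(np.uint8);m[:215]=0;m[260:]=0;m[:,:290]=0;m[:,320:]=0
u=np.argwhere(m)[:,::-1].astype(np.float32);r=cv2.minAreaRect(u);print(r, 'lid top @86',onz('top',[r[0]],86), onz('top',[r[0]],86)[:,:2]-[[451.9,-163.5]])
q=onz('top',u,86)[:,:2].astype(np.float32);print(cv2.minAreaRect(q))
P,_=dep('top',z['d'],cv2.dilate(m,np.ones((1,1)))>0);print('z med',np.median(P[:,2]))
# scene: predicted vs seen
a=np.load('scene0.npz')['p'].astype(int);b=np.load('scene3.npz')['p'].astype(int)
t0=np.load('top0.npz')['p'].astype(int);t1=p.astype(int)
for nm,A,B,(x0,x1,y0,y1) in (('Rmug top',t0,t1,(358,395,212,262)),('Lmug top',t0,t1,(202,236,212,260)),('Ltin top',t0,t1,(165,195,218,252)),('Rmug scene',a,b,(340,385,235,300)),('Lplace scene',a,b,(125,235,180,245)),('floor ref',t0,t1,(420,520,120,230))):
    print(nm,np.abs(A-B)[y0:y1,x0:x1].mean())
E
```

```text
((307.66973876953125, 241.6009521484375), (16.187265396118164, 16.857742309570312), 16.699241638183594) lid top @86 [[ 447.69 -163.45   86.  ]] [[-4.21  0.05]]
((447.73211669921875, -163.4706573486328), (45.237003326416016, 47.30720901489258), 71.76656341552734)
z med 85.40113505399302
Rmug top 4.95009009009009
Lmug top 41.81515522875817
Ltin top 43.17777777777778
Rmug scene 5.555669515669516
Lplace scene 5.278275058275058
floor ref 3.9078181818181816
```

```bash
python3 - <<'E'
import cv2,numpy as np
a=cv2.imread('pics/scene0.png')[170:310,110:400];b=cv2.imread('pics/full_scene.png')[170:310,110:400]
cv2.imwrite('pics/cmp.png',cv2.resize(np.vstack([a,b]),None,fx=2.1,fy=2.1,interpolation=cv2.INTER_CUBIC))
E
```

```text
(no output)
```

View pics/cmp.png

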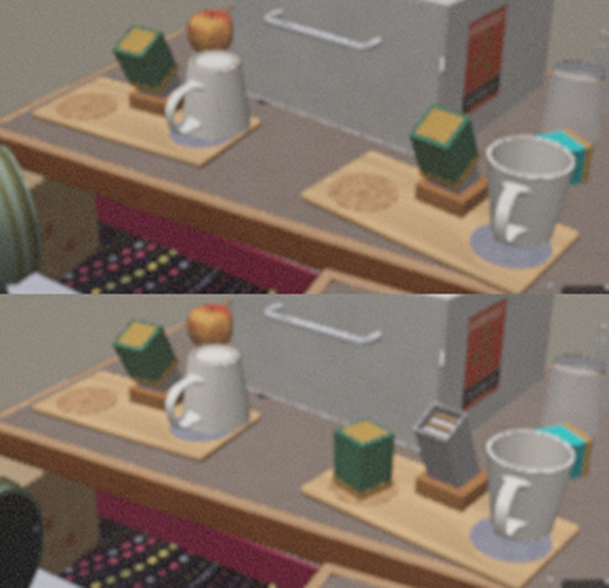

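```bash
python3 -c "
from workcell import job,state
s=state();print(s['time_s'],s['qvel'].round(2),s['force'].round(1));print(job.job_done())"
```

```text
14.9 [-4.36 -0.5   1.17 -3.7   0.69 -3.38] [ 0.3 -0.5  0.1]
the job is handed in; nothing more can be done
None
```

I drew the green lid off the right tin along its slope, since the right mug is the one standing mouth up. It now stands upright, open side down, on the right board's cork pad. I handed the job in at about 14.9 s; no verdict was reported.

**Setting down:** I lowered the lid until the wrist felt about 7 N upward, then eased the grip, opened and went straight up. The final pictures show it upright, with its top at about 85 mm (86 mm expected).

**Centring:** the cameras disagree slightly. The top view puts the lid about 4 mm off the pad's centre, toward the robot. The scene view suggests about 3 mm the other way. Both are close to the 2 mm calibration error, so I left it.

**Rest of the scene:** before-and-after scene views show both mugs and the left tin unchanged. My top-view check of the left place failed because the parked arm blocked the view.

**Problems along the way:**
- **Warmer handle:** the gripper body leaned lightly on it at about 6–7 N during the first set-down. I backed off, turned the wrist and tried again; the limit is 40 N.
- **Joint 6:** it came within 0.05° of its range limit at the grasp, but did not pass it in any reading I took.
- **Arm at hand-in:** it was still settling at a few degrees per second, clear of everything.

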